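Crack the gasket seal of the dry-storage box and hold the lid ajar

TASK

A colleague wants to slip a well strip into the dry-storage box without letting much room air in: swing both thumb-turn latches outward until they are clear of the lid, then pull the lid up by its handle until the sticky gasket lets go, and keep the lid ajar, the front gap about two to three fingers wide (3 to 5 cm). Do not let it fly up wider than a hand's breadth when the seal breaks, and leave the things lying around the box where they are. Finish while still holding the lid at that opening: it falls shut if it is let go.

Things in the scene. Friction and masses are not known exactly. Their poses are not given: they have to be found in the camera images.
- dry_box: The dry-storage box: a white plastic tub (200 deep x 260 wide x 105 high) with a round dial in its front wall, standing fast on the bench. Origin at the centre of its underside; its x axis points from the front wall (latches, dial) to the back (hinge), y to its left as the robot sees it, z up. Closed, the lid covers it from z = 110 to 124 mm.
- latch_left_grip (a point): Left latch (box's +y side): centre of its black thumb-turn, an upright wing 36 long x 9 thick x 27 high, on an upright pivot 119 mm before and 85 mm left of the box's centre, 157 mm above the bench (wing top 14 mm higher). Below it a steel tongue 28 x 10 x 6 mm, its top 26 mm below this point, lies over the lid's front edge. The point's x axis runs along the wing, from pivot to tongue end; z up.
- latch_left (a joint): Turn of the left latch: 0 = tongue straight back over the lid (latched), growing as it turns counterclockwise from above (outward, to the left) up to its stop at 1.57; clear of the lid from about 1.15 on. Light friction (0.05 N m), no spring. It may start a little turned.
- latch_right_grip (a point): The same point of the right latch, a mirrored twin 85 mm to the right of the box's centre; axes as for the left.
- latch_right (a joint): Turn of the right latch: 0 = latched, growing as it turns clockwise from above (outward, to the right) up to its stop at 1.57; clear of the lid from about 1.15 on.
- handle_grip (a point): Middle of the lid handle's bar: a steel bow standing on the lid's front bar. Bar 12 mm thick, along the box's y, 75 mm clear between the posts, its centre 38 mm above the lid's top. Lid shut: 68 mm before the box's centre and 162 mm above the bench. The point turns with the lid; its y axis runs along the bar.
- lid_hinge (a point): Middle of the lid's hinge line, at the back of the box, 103 mm behind its centre and 110 mm above the bench; its y axis is the hinge line. The handle bar lies 171 mm in front of it and 52 mm above it when the lid is shut (swing radius about 179 mm).
- dry_lid (a joint): Lid angle: 0 = shut, grows as the front rises, limit 0.6. Front edge 206 mm from the hinge: 0.15 rad = 31 mm gap, 0.24 rad = 49 mm. Aluminium frame with a clear window, 206 x 266 x 14 mm, about 0.7 kg with handle. The gasket grips it: pull at the handle climbs to about 18 N in the first 2 to 3 mm of lift, then fades to about 5 N (weight and drag) past 12 mm. Let go, it falls shut.
- timer: Bystander: square white timer, 66 x 66 x 19 mm, lying near the box's left side; origin under its centre.
- dropper_bottle: Bystander: small white bottle with a ribbed screw cap, 26 mm thick, 64 mm high, near the box's right side; origin under its centre.
- strip_loose: Bystander: loose eight-well strip, 9 x 77 x 11 mm, in front of the box; origin under its centre.
- forceps: Bystander: steel forceps, 125 mm long, lying flat to the right of the box's front; origin under its centre.
- elisa_plate: Bystander: 96-well plate, 128 x 86 x 19 mm, right front; origin under its centre.
- tip_box: Bystander: pipette tip box, 64 x 118 x 56 mm, left; origin under its centre.
- pen_blue: Bystander: pen, 150 mm long, near the front edge of the bench at the left; origin under its centre.

How it is judged (in metres and radians):
On the way, in this order (a step that is already met when the one before it is completed fails the run):
1. both latches are turned outward clear of the lid while the lid is still shut (value of joint each of latch_left, latch_right above 1.2 rad and value of joint dry_lid below 0.03 rad), for 0.1 s.
2. the seal is broken: the lid, held by the fingers, stands more than about 2 cm open at the front (value of joint dry_lid above 0.11 rad and contact force between the fingers and dry_lid above 1 N), for 0.2 s.
At the end, for the whole second after the job is handed in: The lid stands still, 0.11 to 0.31 rad open (front gap 23 to 63 mm), held by the fingers (contact force over 1 N), and both latches are turned out more than 1.2 rad (all of step 2 and value of joint dry_lid below 0.31 rad and velocity of joint dry_lid between -0.1 and 0.1 rad/s and value of joint each of latch_left, latch_right above 1.2 rad); the arm keeps its last pose, push and grip.
It fails at once if the lid flies or is swung open wider than a hand's breadth (0.45 rad, 9 cm) (value of joint dry_lid above 0.45 rad).
It fails at once if one of the things lying around the box is pushed more than 2.5 cm from its place (distance of any of timer, dropper_bottle, strip_loose, forceps, elisa_plate, tip_box, pen_blue from where it was at the start of the episode above 0.025 m).
It also fails if it takes over 51 s, if anything falls off the work surface, if the arm or the gripper's body presses on something with over 40 N, if the wrist force passes 120 N, or if a joint passes its speed limit or range.

ROBOT

A 6-joint arm with a two-finger parallel gripper is mounted at the origin on a cart in front of the work surface, level with it; the furniture and walls round the work are solid. World frame = base frame: x ahead of the robot, y to its left, z up, the work surface at z = 0. Lengths are in mm, angles in rad, forces in N, time in s.
With the tool pointing down it reaches from about 400 to 925 mm from the base axis. Payload 12.5 kg.
Tool frame: the origin (TCP) lies at the very end of the fingers, on their centre line; the grasp point (between the pads) lies 19 mm behind it; z points along the fingers, y is the line along which they close (so a half turn about z gives the same grasp; the last joint's range is limited). The gripper opens to 95 mm and grips with 3 to 60 N. Pads are 20 mm wide; open, the fingers measure 119 mm over their backs; the gripper's body (75 mm by 180 mm) begins 59 mm behind the grasp point.
Start: joints at [1.18, 0.491, 1.559, -0, 1.092, -0.106], TCP at [175.587, 599.849, 185.261] pointing down, gripper open.
Joint ranges: [-3.1, 3.1], [-0.84, 2.19], [0.05, 2.79], [-1.13, 4.28], [0.06, 2.93], [-2.69, 2.69]. Speed limits (rad/s): [2.22, 2.22, 2.79, 3.14, 3.14, 3.14].

INTERFACE

Orientations are given as [roll, pitch, yaw] about the fixed x, y, z axes, in that order (R = Rz(yaw) Ry(pitch) Rx(roll)).
In Python, from station import monitor, cams, arm gives the robot as it stands.
- The arm moves only by the tool apply_moves, never from a script. Its argument "deltas" is one flat list of numbers, 7 for each row, row after row: the shift along the tool's x, y, z each as a share of 100 cm, from -1 to 1, then the turn, a rotation vector about the tool's x, y, z each as a share of 2 pi rad, from -1 to 1, then the gripper's target within -1 to 1 (fully open at 1, half-way at 0, shut at -1). A call has exactly 5 rows; each row is the pose to reach, as a shift and turn from the pose commanded when the call began, along the tool's axes at that moment, turning the shorter way round; what a row does not reach only later rows make up. A row lasts 1/8 s, in which the tool goes at most 62.5 mm and 10.7 degrees, less where a joint would pass 70% of its speed; a pose out of reach is approached as far as the arm can. A call with a number of a shift or a turn outside -1 to 1 is refused whole. A call with a gripper value outside its range is refused whole. The fingers move at their own pace and stop on an object; the grip force is fixed at half the most. Time passes only in rows, so rows that repeat a pose let the fingers close, or fill a call up. It gives the time, the measured TCP pose, the force, the opening and the grip force at its end, in the units of the state.
- monitor.state(): the state, without advancing time (a new reading comes with each control period).
- cams.grab_frame(name): name is "scene" or "top" or "wrist"; returns a dict with "frame" (420x560x3 uint8, red, green, blue), "z_map" (420x560 float32, mm along the optical axis (not along the pixel's ray), 0 where there is no reading), "fx", "fy", "cx", "cy" (pixels), "k1" (the pictures are not rectified: a ray, as slopes to the right and down, at radius r is drawn at 1 + k1 r^2 times it, then the intrinsics apply), "camera_from_world" (4x4, takes a point from world to camera coordinates); the wrist camera has in their place "mount" (4x4, takes a point from camera to tool coordinates, whose origin is the TCP and whose axes are the flange's). Camera axes: x right, y down, z forward; pixel columns grow to the right and rows downward; lengths in mm; the calibration is good to about 2 mm. A picture is of the moment at which its call begins: read the wrist's pose just before it.
- arm.sign_off(): hands the job in; it is judged then, once.
The state is a dict: "clock": time; "q": joint angles; "joint_vel": joint speeds; "joint_torque": joint torques, N m; "tool_pos": TCP position; "eef_rot": TCP orientation; "wrist_force": force on the tool from outside, world axes, zero at the start; "torque": the same for the moment, N m; "width": finger opening in mm; "grip_force": force on a finger pad.
Only numpy, scipy, OpenCV 4.12 (cv2) and the standard library are available. Lean on these libraries where they do the work, as an engineer would, in place of code of your own. Each camera call takes 0.05 s, during which the arm holds its last target. There are 200 camera calls.

## Working session

There is one attempt and no reset: what is moved stays moved. The work goes in short steps, Python scripts to look and compute and a tool call to move; the robot and the scene stay as the last step left them, time stands still between calls to the robot, and variables do not carry over. Pictures are saved under pics/ and viewed, at most 10 in all, crops included, and the job is handed in when it is done.

Besides the shell and the picture viewer there is one more tool, called as name(argument=value, ...) on one line, values as JSON. apply_moves: Moves the arm, as the interface text tells. Its arguments: {"type":"object","properties":{"deltas":{"type":"array","items":{"type":"number","minimum":-1,"maximum":1}}},"required":["deltas"]}

```bash
ls; mkdir -p pics
cat > h.py <<'E'
import numpy as np, cv2
from station import monitor, cams, arm
def K(f): return np.array([[f['fx'],0,f['cx']],[0,f['fy'],f['cy']],[0,0,1.]]), np.array([f['k1'],0,0,0,0.])
def cloud(f):
    k,d=K(f); h,w=f['z_map'].shape
    uv=np.stack(np.meshgrid(np.arange(w),np.arange(h)),-1).reshape(-1,1,2).astype(float)
    s=cv2.undistortPoints(uv,k,d).reshape(h,w,2); z=f['z_map'][...,None]
    P=np.concatenate([s*z,z],-1); T=np.linalg.inv(f['camera_from_world'])
    return P@T[:3,:3].T+T[:3,3]
def ray(f,u,v,h):
    k,d=K(f); s=cv2.undistortPoints(np.array([[[u,v]]],float),k,d)[0,0]
    T=np.linalg.inv(f['camera_from_world']); r=T[:3,:3]@[*s,1]; o=T[:3,3]
    return o+r*(h-o[2])/r[2]
E
python3 - <<'E'
from h import *
for n in ('top','scene'):
    f=cams.grab_frame(n); np.save(n+'.npy',f,allow_pickle=True)
    cv2.imwrite(f'pics/{n}0.png',cv2.resize(f['frame'][...,::-1],(784,588)))
    print(n,f['fx'],f['k1'],np.linalg.inv(f['camera_from_world']).round(2).tolist(),(f['z_map']>0).mean())
print(monitor.state())
E
```

```text
pics
top 499.91212997571824 -0.04125206097041049 [[-0.03, -0.99, 0.1, 378.66], [-1.0, 0.03, 0.01, -68.22], [-0.01, -0.1, -1.0, 1530.87], [0.0, 0.0, 0.0, 1.0]] 0.9959948979591837
scene 498.14786375386 -0.1136972387789668 [[0.54, -0.46, 0.7, -467.51], [-0.84, -0.31, 0.45, -704.6], [0.01, -0.83, -0.55, 919.71], [0.0, 0.0, 0.0, 1.0]] 0.9961394557823129
{'clock': 0.1, 'q': array([ 1.18041838e+00,  4.91475465e-01,  1.55937565e+00,  3.29399269e-05,
        1.09169334e+00, -1.05623409e-01]), 'joint_vel': array([-0.00022262, -0.00126043, -0.00204593, -0.00064684,  0.00129694,
       -0.00181829]), 'joint_torque': array([ 2.08613434e-03, -6.13625407e+01, -2.58610153e+01,  6.94402819e-02,
        4.70137526e-02,  7.16479548e-06]), 'tool_pos': array([175.47040244, 599.61888984, 184.73942193]), 'eef_rot': array([-3.14064924e+00, -1.29398738e-04,  2.85682286e+00]), 'wrist_force': array([-0.01531165,  1.102053  , -0.15672604]), 'torque': array([-0.01411026, -0.02309601, -0.00389027]), 'grip_force': 0.0, 'width': 95.62487989241026}
```

View pics/top0.png

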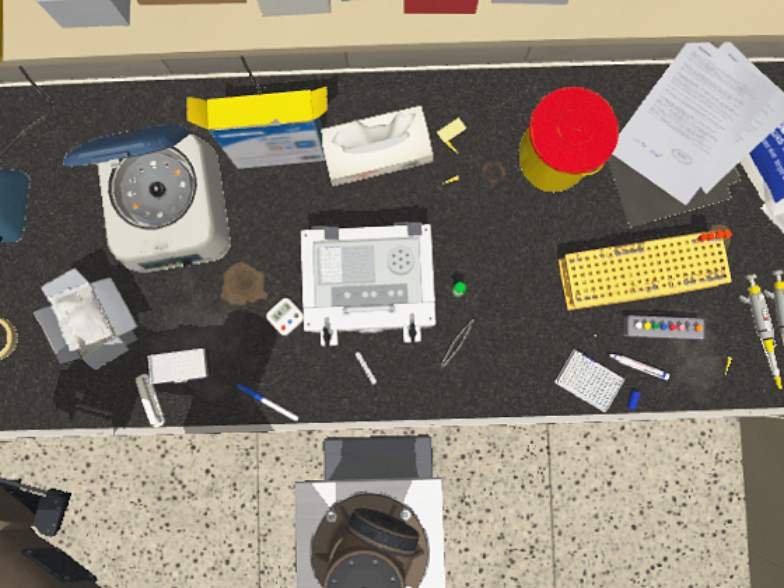

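View pics/scene0.png

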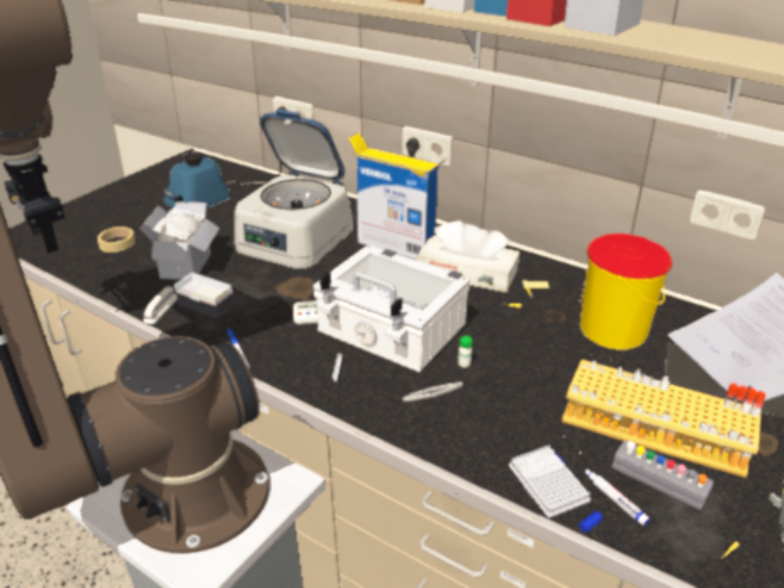

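The top view shows the box at about (302–436, 225–335), the latch wings at (327,330) and (411,328), and the robot base below it. I'll measure these with the depth cloud next.

Run:
```python
from h import *
for n in ('top','scene'):
    f=np.load(n+'.npy',allow_pickle=True).item(); P=cloud(f)
    g=f['frame'].max(-1)
    roi=(P[...,0]>350)&(P[...,0]<800)&(P[...,1]>-150)&(P[...,1]<300)
    m=roi&(P[...,2]>112)&(P[...,2]<132)
    r=cv2.minAreaRect(P[m][:,:2].astype(np.float32)); print(n,'lid',r,np.median(P[m][:,2]),m.sum())
    m=roi&(P[...,2]>140)&(P[...,2]<185)
    num,lab,st,c=cv2.connectedComponentsWithStats(m.astype(np.uint8))
    for i in range(1,num):
        if st[i,4]>8:
            q=P[lab==i]; print(st[i],q.mean(0).round(1),q.min(0).round(1),q.max(0).round(1),f['frame'][lab==i].mean(0).round(),cv2.minAreaRect(q[:,:2].astype(np.float32)))
    # dark wings
f=np.load('top.npy',allow_pickle=True).item()
P=cloud(f);m=(P[...,2]>110)&(P[...,2]<128)&(abs(P[...,0]-600)<170)&(abs(P[...,1]-50)<200)
v,u=np.nonzero(m);print(u.min(),u.max(),v.min(),v.max())
c=f['frame'][140:260,200:330,::-1]; cv2.imwrite('pics/c1.png',cv2.resize(c,None,fx=6,fy=5,interpolation=cv2.INTER_CUBIC)[:600,:800])
f=np.load('scene.npy',allow_pickle=True).item()
c=f['frame'][170:270,210:340,::-1]; cv2.imwrite('pics/c2.png',cv2.resize(c,None,fx=6,fy=6,interpolation=cv2.INTER_CUBIC)[:600,:800])
```

```text
top lid ((577.439697265625, 76.86045837402344), (470.3001708984375, 256.4870910644531), 84.62430572509766) 120.94362208340715 6598
[244 217  37   7 163] [507.2 -17.8 165.5] [500.7 -66.4 142.1] [514.2  32.9 175.4] [196. 196. 196.] ((507.61419677734375, -16.766918182373047), (12.249685287475586, 99.26691436767578), 1.0026767253875732)
[291 230   7  14  53] [ 457.4 -102.6  164.7] [ 440.1 -111.8  141.3] [476.  -95.2 175.9] [69. 68. 69.] ((457.9293212890625, -102.96334075927734), (16.580059051513672, 34.187137603759766), 68.86428833007812)
[230 233   6  14  63] [455.   66.  164.6] [437.4  60.2 142.4] [473.2  74.5 175. ] [84. 84. 84.] ((455.4101257324219, 67.39959716796875), (14.235309600830078, 35.665687561035156), 87.4160385131836)
scene lid ((583.1524658203125, 80.73091125488281), (490.259521484375, 271.00311279296875), 80.37508392333984) 121.24759645826452 3340
[228 194   9  13  85] [452.   63.2 159.8] [433.8  57.1 142. ] [473.6  71.1 175.4] [63. 60. 60.] ((453.6368408203125, 65.18022155761719), (40.14011001586914, 13.264874458312988), 6.267438888549805)
[253 194  30  19 172] [504.5 -21.5 160.3] [498.2 -70.8 140.1] [516.2  30.3 170.9] [213. 208. 205.] ((506.4503173828125, -20.138519287109375), (17.676130294799805, 100.97107696533203), 2.8361728191375732)
[279 212   9  14  96] [ 454.5 -106.4  159.6] [ 438.6 -112.9  140.4] [475.9 -98.5 174.8] [73. 70. 70.] ((456.8689880371094, -106.45694732666016), (13.62464714050293, 36.88920974731445), 78.91624450683594)
214 310 158 241
```

View pics/c1.png

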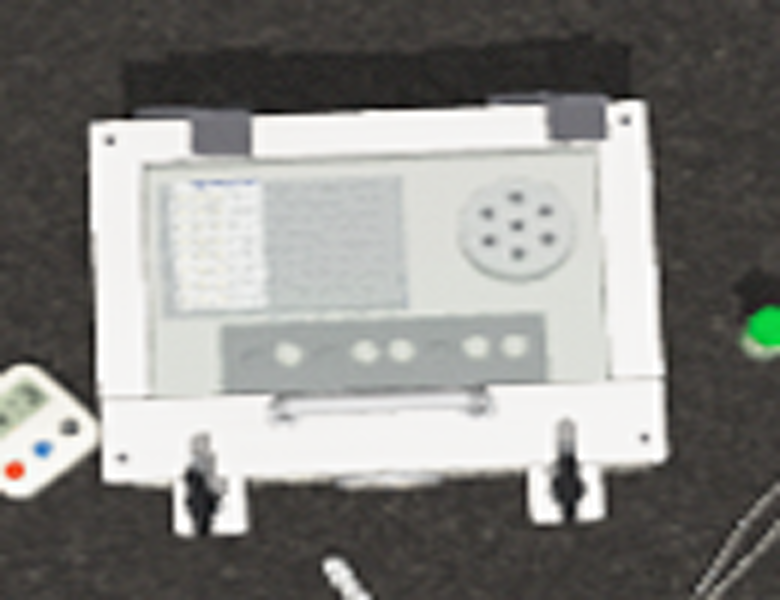

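View pics/c2.png

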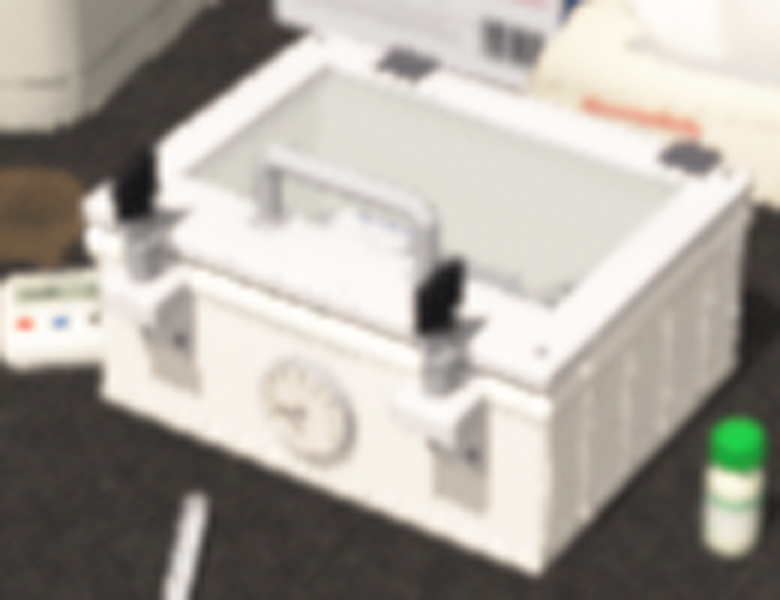

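Crop 1 shows the wings at full-image pixels of about (234,238) and (295,237), both nearly latched, and the handle bar at about (263,220). Crop 2 agrees, and nothing stands near the wings. The measured 170 mm wing spacing, 51 mm wing-to-handle offset and heights all match the given sizes. That puts the left pivot at about (454.5, 66), the right at about (457, -104.5), and the handle at about (506.5, -18.5), with a box yaw of about 0.015.

```bash
cat >> h.py <<'E'
from scipy.spatial.transform import Rotation as Ro
def rel(p,yaw,pitch=0,cur=None):
    s=monitor.state()
    p0,e=cur if cur else (s['tool_pos'],s['eef_rot'])
    R=Ro.from_euler('xyz',e); T=Ro.from_euler('xyz',[np.pi,pitch,yaw])
    d=R.inv().apply(np.array(p)-p0)/1000; w=(R.inv()*T).as_rotvec()/(2*np.pi)
    print('delta',d.round(4).tolist(),w.round(4).tolist())
E
python3 -c "
from h import *
rel([430,300,240],3.157)"
```

```text
delta [-0.3284, -0.2161, -0.0551] [-0.0001, -0.0, -0.0478]
```

apply_moves(deltas=[-0.328, -0.216, -0.055, 0, 0, -0.0478, 0, -0.328, -0.216, -0.055, 0, 0, -0.0478, 0, -0.328, -0.216, -0.055, 0, 0, -0.0478, 0, -0.328, -0.216, -0.055, 0, 0, -0.0478, 0, -0.328, -0.216, -0.055, 0, 0, -0.0478, 0])

```text
clock: 0.72
tool_pos: [376.0, 363.1, 228.6]
eef_rot: [3.142, -0.0, -3.126]
wrist_force: [0.3, 0.2, -0.4]
width: 50.7
grip_force: 0.0
```

```bash
python3 -c "
from h import *
rel([457,-104.5,250],3.157)"
```

```text
delta [-0.0737, -0.4688, -0.0214] [0.0, -0.0, 0.0]
```

apply_moves(deltas=[-0.074, -0.469, -0.022, 0, 0, 0, 0, -0.074, -0.469, -0.022, 0, 0, 0, 0, -0.074, -0.469, -0.022, 0, 0, 0, 0, -0.074, -0.469, -0.022, 0, 0, 0, 0, -0.074, -0.469, -0.022, 0, 0, 0, 0])

```text
clock: 1.35
tool_pos: [428.4, 55.3, 243.0]
eef_rot: [3.142, 0.0, -3.126]
wrist_force: [0.4, -0.1, 0.8]
width: 47.6
grip_force: 0.0
```

```bash
python3 -c "
from h import *
rel([457,-104.5,250],3.157)"
```

```text
delta [-0.0261, -0.1602, -0.007] [0.0, 0.0, 0.0001]
```

apply_moves(deltas=[-0.026, -0.16, -0.007, 0, 0, 0, 0, -0.026, -0.16, -0.007, 0, 0, 0, 0, -0.026, -0.16, -0.007, 0, 0, 0, 0, -0.026, -0.16, -0.007, 0, 0, 0, 0, -0.026, -0.16, -0.007, 0, 0, 0, 0])

```text
clock: 1.98
tool_pos: [456.6, -101.9, 249.6]
eef_rot: [3.141, -0.001, -3.126]
wrist_force: [-1.2, 0.4, -1.1]
width: 47.8
grip_force: 0.0
```

```bash
cat >> h.py <<'E'
def wrist():
    s=monitor.state(); f=cams.grab_frame('wrist')
    T=np.eye(4); T[:3,:3]=Ro.from_euler('xyz',s['eef_rot']).as_matrix(); T[:3,3]=s['tool_pos']
    f['camera_from_world']=np.linalg.inv(T@f['mount']); return f,s
E
python3 - <<'E'
from h import *
f,s=wrist(); P=cloud(f); print(s['tool_pos'],s['eef_rot'],f['mount'].round(2).tolist())
cv2.imwrite('pics/w1.png',f['frame'][...,::-1])
m=(P[...,2]>150)&(P[...,2]<180)&(P[...,0]>380)&(P[...,0]<560)&(f['z_map']>0)
num,lab,st,c=cv2.connectedComponentsWithStats(m.astype(np.uint8))
for i in range(1,num):
    if st[i,4]>60:
        q=P[lab==i]; q=q[q[:,2]>np.percentile(q[:,2],95)-5]; print(st[i],q.mean(0).round(1),q.min(0).round(1),q.max(0).round(1),cv2.minAreaRect(q[:,:2].astype(np.float32)))
E
```

```text
[ 456.62571957 -101.90530601  249.58926259] [ 3.14105988e+00 -6.57753017e-04 -3.12640165e+00] [[-0.0, -0.97, -0.24, 65.63], [1.0, -0.0, -0.0, -1.05], [0.0, -0.24, 0.97, -199.6], [0.0, 0.0, 0.0, 1.0]]
[280 177  12  46 471] [ 457.4 -104.   170.4] [ 439.9 -108.5  167.3] [475.8 -99.4 172.5] ((457.8857727050781, -104.01931762695312), (8.866307258605957, 35.94834518432617), 88.85200500488281)
[470 177  23  46 914] [454.8  64.7 170.2] [437.3  59.1 166.6] [473.5  71.8 172.9] ((455.3550109863281, 65.265625), (36.24694061279297, 9.791376113891602), 6.266439437866211)
[323 245   9  16 119] [507.6 -64.9 161.9] [503.1 -67.9 159.5] [513.7 -62.6 164.7] ((508.4261169433594, -65.29490661621094), (10.688676834106445, 5.1496381759643555), 2.159722089767456)
[361 249  18  14 179] [505.9 -27.2 166.8] [501.8 -35.8 163.7] [512.5 -21.5 169.5] ((507.179931640625, -28.62174415588379), (10.757144927978516, 14.177226066589355), 0.8345472812652588)
```

View pics/w1.png

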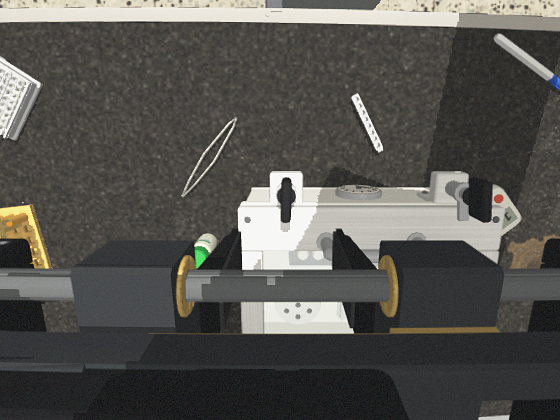

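The wrist view shows the right wing at pixel (286,200), centred between the fingers, and the left wing at (480,200). Refined pivots are right (457.7,-104.0) with the wing at -0.02 rad, and left (455.3,65.3) with the wing at 0.109 rad. Next I descend onto the right wing.

```bash
python3 -c "
from h import *
rel([457.7,-104,149],3.122)"
```

```text
delta [-0.001, -0.0025, 0.1007] [0.0001, -0.0001, 0.0057]
```

apply_moves(deltas=[-0.001, -0.0025, 0.05, 0, 0, 0.0057, 0, -0.001, -0.0025, 0.08, 0, 0, 0.0057, 0, -0.001, -0.0025, 0.1005, 0, 0, 0.0057, 0, -0.001, -0.0025, 0.1005, 0, 0, 0.0057, -0.5, -0.001, -0.0025, 0.1005, 0, 0, 0.0057, -1])

```text
clock: 2.65
tool_pos: [458.4, -104.3, 150.2]
eef_rot: [-3.141, 0.001, 3.122]
wrist_force: [0.2, 0.2, 0.9]
width: 32.5
grip_force: 0.0
```

apply_moves(deltas=[0, 0, 0, 0, 0, 0, -1, 0, 0, 0, 0, 0, 0, -1, 0, 0, 0, 0, 0, 0, -1, 0, 0, 0, 0, 0, 0, -1, 0, 0, 0, 0, 0, 0, -1])

```text
clock: 3.28
tool_pos: [458.0, -104.9, 149.4]
eef_rot: [3.142, 0.0, 3.121]
wrist_force: [0.1, -0.5, 1.2]
width: 0.9
grip_force: 0.0
```

The width reads 0.9 mm, so the fingers closed on nothing. I'll check with a picture.

Run:
```python
from h import *
print(monitor.state()['width'],monitor.state()['grip_force'])
f=cams.grab_frame('scene'); np.save('s2.npy',f,allow_pickle=True)
c=f['frame'][110:270,180:370,::-1]; cv2.imwrite('pics/s2.png',cv2.resize(c,None,fx=3.7,fy=3.7,interpolation=cv2.INTER_CUBIC))
```

```text
0.8573878282809922 0.0
```

View pics/s2.png

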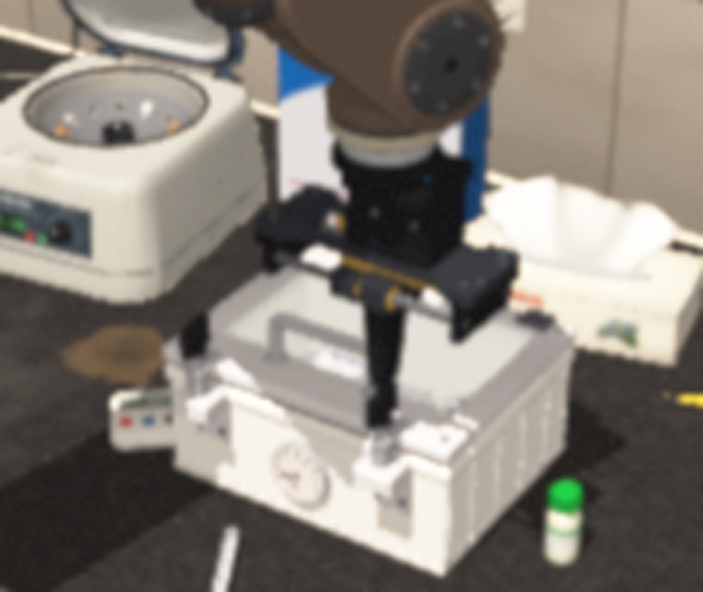

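Run:
```python
from h import *
f=np.load('s2.npy',allow_pickle=True).item(); P=cloud(f)
k,d=K(f)
for p in ([458,-104.9,149.4],[458,-104.9,171],[458,-104,190]):
    c=f['camera_from_world']@[*p,1]; s=cv2.projectPoints(c[None,:3],np.zeros(3),np.zeros(3),k,d)[0].ravel(); print(p,s, (s-[180,110])*3.7)
for v in range(196,228,2): print(v,P[v,283].round(0),f['frame'][v,283], P[v,280].round(0),P[v,286].round(0))
```

```text
[458, -104.9, 149.4] [283.28758573 221.44122666] [382.1640672  412.33253865]
[458, -104.9, 171] [283.35027107 214.82220294] [382.39600296 387.84215088]
[458, -104, 190] [283.12298334 208.79605035] [381.55503837 365.54538629]
196 [ 446. -111.  238.] [26 25 27] [450. -99. 232.] [ 448. -119.  241.]
198 [ 450. -108.  229.] [23 22 23] [ 446. -102.  230.] [ 450. -118.  233.]
200 [ 448. -110.  225.] [27 26 27] [450. -99. 220.] [ 456. -114.  222.]
202 [ 446. -111.  220.] [25 23 26] [ 444. -103.  219.] [ 455. -115.  217.]
204 [ 445. -112.  215.] [28 28 29] [ 447. -101.  210.] [ 454. -115.  211.]
206 [ 449. -110.  206.] [27 26 28] [ 449. -100.  202.] [ 453. -116.  206.]
208 [ 450. -109.  199.] [27 25 27] [ 445. -103.  199.] [ 459. -112.  195.]
210 [ 449. -110.  193.] [28 25 27] [ 446. -102.  192.] [ 462. -110.  186.]
212 [ 446. -111.  189.] [25 25 25] [ 447. -101.  185.] [ 464. -110.  179.]
214 [ 448. -110.  182.] [28 26 28] [505. -63. 131.] [ 469. -106.  168.]
216 [ 454. -106.  170.] [30 28 29] [ 450. -100.  170.] [ 464. -110.  166.]
218 [ 453. -107.  165.] [26 27 27] [ 444. -104.  168.] [ 467. -108.  157.]
220 [ 456. -105.  156.] [24 24 23] [ 439. -107.  166.] [ 465. -109.  152.]
222 [ 454. -106.  150.] [27 25 27] [ 443. -104.  156.] [492. -92. 122.]
224 [ 454. -107.  144.] [43 42 42] [ 442. -105.  150.] [ 470. -106.  134.]
226 [ 452. -108.  139.] [123 118 118] [456. -96. 132.] [ 469. -107.  129.]
```

The depth shows the closed fingers ending at z≈180, with the wing below them. The fingertips therefore sit about 30 mm above the reported TCP. I'll open, go lower carefully while watching the force, and grip again.

apply_moves(deltas=[0, 0, 0, 0, 0, 0, -0.2, 0, 0, 0, 0, 0, 0, -0.2, 0, 0, 0, 0, 0, 0, -0.2, 0, 0, 0, 0, 0, 0, -0.2, 0, 0, 0.008, 0, 0, 0, -0.2])

```text
clock: 3.95
tool_pos: [458.3, -104.9, 141.4]
eef_rot: [-3.141, 0.001, 3.121]
wrist_force: [0.0, 1.0, -0.7]
width: 37.1
grip_force: 0.0
```

Run:
```python
from h import *
s=monitor.state(); print(s['width'],s['wrist_force'],s['tool_pos'])
f=cams.grab_frame('scene'); P=cloud(f)
m=(P[...,2]>143)&(P[...,2]<260)&(P[...,0]>425)&(P[...,0]<490)&(P[...,1]>-150)&(P[...,1]<-55)
for z in range(145,250,5):
    q=P[m&(abs(P[...,2]-z)<2.5)]
    if len(q): print(z,len(q),np.unique((q[:,1]//6*6).astype(int)).tolist(),q[:,0].min().round())
```

```text
37.07138740201062 [ 0.01961788  1.04485922 -0.7264053 ] [ 458.28456034 -104.92014481  141.39566434]
145 11 [-114, -108, -102] 442.0
150 15 [-114, -108, -102] 439.0
155 14 [-114, -108] 438.0
160 12 [-114, -108] 438.0
165 19 [-114, -108, -102] 439.0
170 28 [-132, -126, -114, -108, -102, -90] 440.0
175 21 [-132, -108, -90] 445.0
180 11 [-132, -90, -84] 444.0
185 25 [-138, -132, -126, -90, -84] 444.0
190 21 [-138, -132, -90, -84] 442.0
195 18 [-138, -132, -90, -84] 445.0
200 26 [-138, -132, -126, -90, -84, -78] 445.0
205 22 [-138, -132, -126, -90, -84, -78] 445.0
210 25 [-138, -132, -126, -90, -84] 444.0
215 23 [-138, -132, -126, -90, -84] 445.0
220 23 [-138, -132, -126, -90, -84, -78] 445.0
225 30 [-138, -132, -126, -90, -84, -78] 444.0
230 26 [-144, -138, -132, -126, -90, -84, -78] 445.0
235 17 [-138, -132, -126, -90, -84, -78] 444.0
240 12 [-150, -138, -90, -84, -78] 446.0
245 12 [-150, -144, -90, -84] 442.0
```

Fingertips are at z≈169 with the reported TCP at 141, a consistent 28 mm offset. I lower another 20 mm and grip.

apply_moves(deltas=[0, 0, 0.012, 0, 0, 0, -0.2, 0, 0, 0.02, 0, 0, 0, -0.2, 0, 0, 0.02, 0, 0, 0, -1, 0, 0, 0.02, 0, 0, 0, -1, 0, 0, 0.02, 0, 0, 0, -1])

```text
clock: 4.62
tool_pos: [458.2, -104.9, 121.6]
eef_rot: [-3.141, 0.001, 3.121]
wrist_force: [-0.2, -0.2, -0.1]
width: 13.2
grip_force: 0.0
```

apply_moves(deltas=[0, 0, 0, 0, 0, 0, -1, 0, 0, 0, 0, 0, 0, -1, 0, 0, 0, 0, 0, 0, -1, 0, 0, 0, 0, 0, 0, -1, 0, 0, 0, 0, 0, 0, -1])

```text
clock: 5.25
tool_pos: [458.1, -103.1, 121.6]
eef_rot: [3.139, 0.0, 3.121]
wrist_force: [2.4, 15.5, 3.1]
width: 8.7
grip_force: 30.0
```

Gripped at 8.7 mm. I relieve the 1.8 mm sideways load and turn clockwise.

apply_moves(deltas=[0, 0.002, 0, 0, 0, 0.025, -1, 0, 0.002, 0, 0, 0, 0.05, -1, 0, 0.002, 0, 0, 0, 0.075, -1, 0, 0.002, 0, 0, 0, 0.1, -1, 0, 0.002, 0, 0, 0, 0.12, -1])

```text
clock: 5.88
tool_pos: [458.0, -103.3, 121.7]
eef_rot: [-3.141, 0.001, 2.363]
wrist_force: [-2.9, -4.2, 1.6]
width: 9.1
grip_force: 30.0
```

apply_moves(deltas=[0, 0, 0, 0, 0, 0.025, -1, 0, 0, 0, 0, 0, 0.05, -1, 0, 0, 0, 0, 0, 0.075, -1, 0, 0, 0, 0, 0, 0.1, -1, 0, 0, 0, 0, 0, 0.11, -1])

```text
clock: 6.5
tool_pos: [457.5, -103.4, 121.6]
eef_rot: [-3.141, 0.001, 1.673]
wrist_force: [-4.8, -6.1, 3.1]
width: 9.2
grip_force: 30.0
```

apply_moves(deltas=[0, 0, 0, 0, 0, 0, -1, 0, 0, 0, 0, 0, 0, -0.2, 0, 0, 0, 0, 0, 0, -0.2, 0, 0, 0, 0, 0, 0, -0.2, 0, 0, 0, 0, 0, 0, -0.2])

```text
clock: 7.12
tool_pos: [458.1, -102.7, 121.3]
eef_rot: [3.142, -0.0, 1.676]
wrist_force: [0.7, 0.4, -0.7]
width: 37.3
grip_force: 0.0
```

apply_moves(deltas=[0, 0, -0.055, 0, 0, 0, -0.2, 0, 0, -0.055, 0, 0, 0, -0.2, 0, 0, -0.055, 0, 0, 0.0, -0.2, 0, 0, -0.055, 0, 0, 0.028, -0.2, 0, 0, -0.055, 0, 0, 0.056, -0.2])

```text
clock: 7.75
tool_pos: [457.5, -102.6, 175.2]
eef_rot: [-3.14, -0.0, 1.319]
wrist_force: [-0.1, 0.4, -0.8]
width: 37.9
grip_force: 0.0
```

```bash
python3 -c "
from h import *
rel([455.5,66,176],0.109)"
```

```text
delta [0.1628, -0.0441, -0.0007] [-0.0003, 0.0001, 0.1925]
```

apply_moves(deltas=[0.163, -0.044, 0, 0, 0, 0.1925, -0.2, 0.163, -0.044, 0, 0, 0, 0.1925, -0.2, 0.163, -0.044, 0, 0, 0, 0.1925, -0.2, 0.163, -0.044, 0, 0, 0, 0.1925, -0.2, 0.163, -0.044, 0, 0, 0, 0.1925, -0.2])

```text
clock: 8.38
tool_pos: [454.4, 67.1, 175.2]
eef_rot: [-3.141, 0.002, 0.463]
wrist_force: [0.8, 0.4, 0.4]
width: 37.7
grip_force: 0.0
```

Run:
```python
from h import *
rel([455.5,66,176],0.109)
f,s=wrist(); P=cloud(f)
m=(P[...,2]>150)&(P[...,2]<180)&(P[...,0]>380)&(P[...,0]<560)&(f['z_map']>0)
num,lab,st,c=cv2.connectedComponentsWithStats(m.astype(np.uint8))
for i in range(1,num):
    if st[i,4]>60:
        q=P[lab==i]; q=q[q[:,2]>np.percentile(q[:,2],95)-5]; print(st[i],q.mean(0).round(1),cv2.minAreaRect(q[:,:2].astype(np.float32)))
```

```text
delta [0.0005, 0.0015, -0.0008] [-0.0001, 0.0003, 0.0563]
[ 366  169  137   77 2767] [508.1 -15.1 166.9] ((508.00897216796875, -17.32288360595703), (11.935096740722656, 92.22244262695312), 0.6174383759498596)
[273 194  29  60 935] [456.8  66.9 170.4] ((456.0438232421875, 66.49584197998047), (35.337921142578125, 9.138930320739746), 6.857193470001221)
[477 304  51  28 840] [459.1 -96.3 169.8] ((458.2012634277344, -100.89744567871094), (9.402567863464355, 32.8430061340332), 5.864131927490234)
```

The right latch now reads about 1.48 rad, so it is clear. The left wing is at (456.0,66.5), 0.115 rad.

apply_moves(deltas=[0.001, 0.001, 0, 0, 0, 0.028, -0.2, 0.001, 0.001, 0, 0, 0, 0.0555, -0.2, 0.001, 0.001, 0.02, 0, 0, 0.0555, -0.2, 0.001, 0.001, 0.04, 0, 0, 0.0555, -0.2, 0.001, 0.001, 0.054, 0, 0, 0.0555, -0.2])

```text
clock: 9.05
tool_pos: [455.9, 65.4, 120.9]
eef_rot: [-3.141, 0.002, 0.12]
wrist_force: [-0.4, -0.3, -0.2]
width: 38.0
grip_force: 0.0
```

apply_moves(deltas=[0, 0, 0, 0, 0, 0, -1, 0, 0, 0, 0, 0, 0, -1, 0, 0, 0, 0, 0, 0, -1, 0, 0, 0, 0, 0, 0, -1, 0, 0, 0, 0, 0, 0, -1])

```text
clock: 9.68
tool_pos: [456.6, 67.1, 122.9]
eef_rot: [-3.139, -0.001, 0.117]
wrist_force: [-0.7, 13.5, 2.1]
width: 9.3
grip_force: 30.0
```

apply_moves(deltas=[0, -0.002, 0, 0, 0, -0.025, -1, 0, -0.002, 0, 0, 0, -0.05, -1, 0, -0.002, 0, 0, 0, -0.075, -1, 0, -0.002, 0, 0, 0, -0.1, -1, 0, -0.002, 0, 0, 0, -0.12, -1])

```text
clock: 10.3
tool_pos: [456.1, 68.4, 123.0]
eef_rot: [-3.141, -0.001, 0.876]
wrist_force: [-2.6, 8.8, 4.7]
width: 8.9
grip_force: 30.0
```

apply_moves(deltas=[0, 0, 0, 0, 0, -0.025, -1, 0, 0, 0, 0, 0, -0.05, -1, 0, 0, 0, 0, 0, -0.075, -1, 0, 0, 0, 0, 0, -0.095, -1, 0, 0, 0, 0, 0, -0.095, -1])

```text
clock: 10.92
tool_pos: [455.2, 68.8, 122.9]
eef_rot: [-3.14, -0.002, 1.471]
wrist_force: [-5.4, 10.2, 8.1]
width: 9.0
grip_force: 30.0
```

apply_moves(deltas=[0, 0, 0, 0, 0, 0, -1, 0, 0, 0, 0, 0, 0, -0.2, 0, 0, 0, 0, 0, 0, -0.2, 0, 0, 0, 0, 0, 0, -0.2, 0, 0, 0, 0, 0, 0, -0.2])

```text
clock: 11.55
tool_pos: [456.4, 67.4, 122.4]
eef_rot: [3.141, -0.0, 1.469]
wrist_force: [0.8, -0.2, -0.4]
width: 37.0
grip_force: 0.0
```

apply_moves(deltas=[0, 0, -0.05, 0, 0, 0, -0.2, 0, 0, -0.07, 0, 0, 0, -0.2, 0, 0, -0.07, 0, 0, 0, -0.2, 0, 0, -0.07, 0, 0, 0, -0.2, 0, 0, -0.07, 0, 0, 0, -0.2])

```text
clock: 12.18
tool_pos: [455.8, 67.5, 191.3]
eef_rot: [-3.14, 0.0, 1.469]
wrist_force: [0.8, -0.4, 0.5]
width: 38.1
grip_force: 0.0
```

Both latches are turned. Next I go to the handle and check it and both latches from above it.

```bash
python3 -c "
from h import *
rel([507.7,-17.5,190],1.585)"
```

```text
delta [-0.0793, 0.0602, 0.0012] [-0.0003, -0.0, -0.0185]
```

apply_moves(deltas=[-0.079, 0.06, 0, 0, 0, -0.0185, 0, -0.079, 0.06, 0, 0, 0, -0.0185, 0, -0.079, 0.06, 0, 0, 0, -0.0185, 0, -0.079, 0.06, 0, 0, 0, -0.0185, 0, -0.079, 0.06, 0, 0, 0, -0.0185, 0])

```text
clock: 12.8
tool_pos: [507.4, -16.3, 192.2]
eef_rot: [-3.141, -0.0, 1.586]
wrist_force: [0.6, 0.4, -0.1]
width: 47.7
grip_force: 0.0
```

Run:
```python
from h import *
f,s=wrist(); P=cloud(f); rel([507.7,-17.5,115],1.585)
print(s['tool_pos'],s['eef_rot'],s['width'])
cv2.imwrite('pics/w2.png',f['frame'][...,::-1])
m=(P[...,2]>152)&(P[...,2]<180)&(P[...,0]>380)&(P[...,0]<560)&(f['z_map']>0)
num,lab,st,c=cv2.connectedComponentsWithStats(m.astype(np.uint8))
for i in range(1,num):
    if st[i,4]>60:
        q=P[lab==i]; q=q[q[:,2]>np.percentile(q[:,2],95)-5]; print(st[i],q.mean(0).round(1),cv2.minAreaRect(q[:,:2].astype(np.float32)))
```

```text
delta [-0.0012, 0.0002, 0.0774] [-0.0, -0.0, 0.0002]
[507.40505497 -16.33389183 192.22780855] [-3.14117688e+00 -2.24481267e-04  1.58612617e+00] 47.707793813502924
[ 196   60   23   60 1125] [456.6  66.6 170.5] ((456.138916015625, 66.30780029296875), (35.8088493347168, 9.548184394836426), 84.5693130493164)
[ 278  144   18  125 2095] [507.7 -11.7 166.9] ((507.56549072265625, -12.29751968383789), (11.429288864135742, 82.30936431884766), 0.9656421542167664)
```

View pics/w2.png

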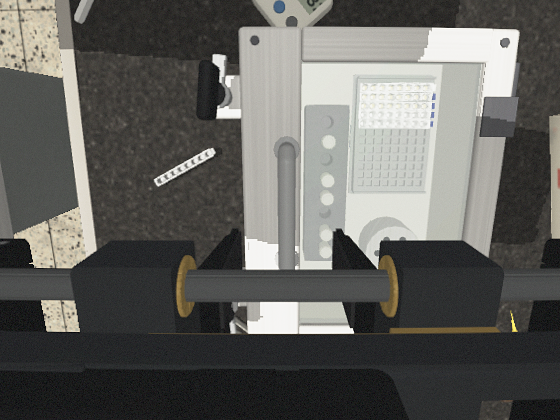

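The left wing at (207,90) is turned out (1.46 rad), and the handle bar (column 287) runs between the fingers at x=507.6, y≈-17. Descending onto it.

apply_moves(deltas=[-0.001, 0, 0.03, 0, 0, 0, 0, -0.001, 0, 0.055, 0, 0, 0, 0, -0.001, 0, 0.07, 0, 0, 0, 0, -0.001, 0, 0.077, 0, 0, 0, 0, -0.001, 0, 0.077, 0, 0, 0, 0])

```text
clock: 13.48
tool_pos: [508.0, -18.0, 115.5]
eef_rot: [-3.142, -0.0, 1.585]
wrist_force: [0.1, -0.7, -0.8]
width: 47.5
grip_force: 0.0
```

apply_moves(deltas=[0, 0, 0, 0, 0, 0, -1, 0, 0, 0, 0, 0, 0, -1, 0, 0, 0, 0, 0, 0, -1, 0, 0, 0, 0, 0, 0, -1, 0, 0, 0, 0, 0, 0, -1])

```text
clock: 14.1
tool_pos: [507.1, -18.2, 115.4]
eef_rot: [-3.14, -0.0, 1.585]
wrist_force: [-5.5, -0.3, 4.8]
width: 11.4
grip_force: 30.0
```

Gripped the bar (11.4 mm). I lift along the hinge arc, tilting with the lid.

apply_moves(deltas=[0, 0, -0.0034, 0.0032, 0, 0, -1, 0, 0.0003, -0.0068, 0.0064, 0, 0, -1, 0, 0.0006, -0.0102, 0.0095, 0, 0, -1, 0, 0.0009, -0.0136, 0.0127, 0, 0, -1, 0, 0.0013, -0.0169, 0.0159, 0, 0, -1])

```text
clock: 14.72
tool_pos: [508.3, -18.1, 132.4]
eef_rot: [-3.038, -0.0, 1.585]
wrist_force: [-6.7, -2.6, -4.2]
width: 11.3
grip_force: 30.0
```

apply_moves(deltas=[0, 0, -0.0034, 0.0032, 0, 0, -1, 0, 0.0003, -0.0068, 0.0064, 0, 0, -1, 0, 0.0006, -0.0102, 0.0095, 0, 0, -1, 0, 0.0009, -0.0136, 0.0127, 0, 0, -1, 0, 0.0013, -0.0169, 0.0159, 0, 0, -1])

```text
clock: 15.35
tool_pos: [511.4, -18.1, 149.2]
eef_rot: [-2.938, -0.0, 1.585]
wrist_force: [-6.7, -1.5, -4.6]
width: 11.1
grip_force: 30.0
```

apply_moves(deltas=[0, 0, 0, 0, 0, 0, -1, 0, 0, 0, 0, 0, 0, -1, 0, 0, 0, 0, 0, 0, -1, 0, 0, 0, 0, 0, 0, -1, 0, 0, 0, 0, 0, 0, -1])

```text
clock: 15.98
tool_pos: [511.5, -18.1, 149.3]
eef_rot: [-2.939, -0.0, 1.585]
wrist_force: [-7.3, -1.8, -0.7]
width: 11.2
grip_force: 30.0
```

Run:
```python
from h import *
f=cams.grab_frame('scene'); P=cloud(f); s=monitor.state(); print(s['tool_pos'],s['wrist_force'],s['grip_force'])
c=f['frame'][110:270,180:370,::-1]; cv2.imwrite('pics/s3.png',cv2.resize(c,None,fx=3.7,fy=3.7,interpolation=cv2.INTER_CUBIC))
for n in ('top','scene'):
    f=cams.grab_frame(n);P=cloud(f)
    m=(P[...,1]>-145)&(P[...,1]<-115)&(P[...,0]>474)&(P[...,0]<670)&(P[...,2]>115)&(P[...,2]<210)
    print(n,m.sum(),np.polyfit(P[m][:,0],P[m][:,2],1))
```

```text
[511.51904454 -18.07210096 149.32630203] [-7.14039989 -1.97841162 -1.3253624 ] 30.000329911708832
top 719 [-2.00491599e-01  2.59428296e+02]
scene 283 [-1.86582479e-01  2.51798215e+02]
```

View pics/s3.png

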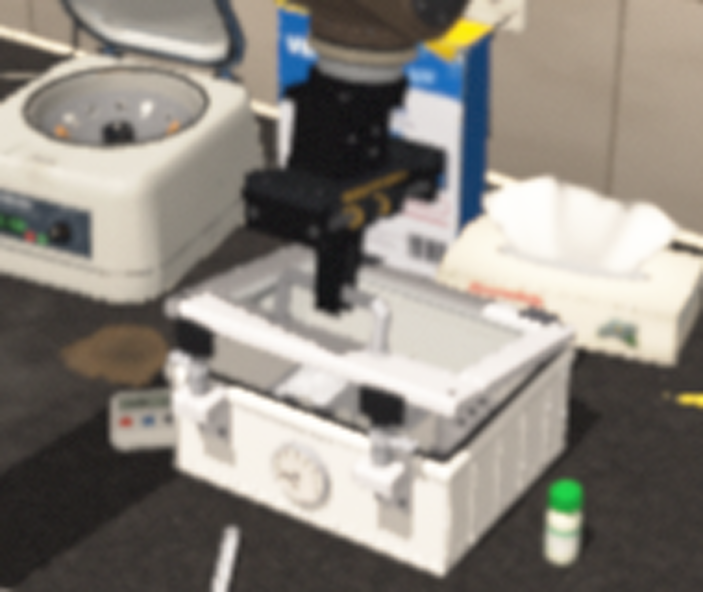

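The picture shows the lid ajar, held by the bar at about (335,300), with both wings turned out at (195,338) and (383,405) and the things around the box undisturbed. The lid slope measures about 0.195 rad (a 4 cm gap). The job can be handed in.

```bash
python3 -c "
from station import arm
print(arm.sign_off())"
```

```text
the job is handed in; nothing more can be done
None
```

I turned both latches outward to about 1.46–1.48 rad, broke the seal gently, and handed the job in with the gripper still holding the lid at about 0.195 rad (roughly a 4 cm front gap); sign-off gave no verdict, and the last picture showed nothing around the box disturbed.

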